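# Put the bench pots and consumables away in two stacks

## Robot

A 7-joint arm with a two-finger parallel gripper is mounted at the origin on a cart in front of the work surface, level with it; the furniture and walls round the work are solid. World frame = base frame: x ahead of the robot, y to its left, z up, the work surface at z = 0. Lengths are in m, angles in rad, forces in N, time in s.
With the tool pointing down it reaches from about 0.4 to 0.85 m from the base axis. Payload 10.4 kg.
Tool frame: the origin (TCP) lies midway between the tips of the shut fingers; the grasp point (between the pads) lies 19 mm behind it (manip.tcp_to_grasp is the distance from the TCP to the grasp point, in m); z points along the fingers, y is the line along which they close (so a half turn about z gives the same grasp; the last joint's range is limited). The gripper opens to 85 mm and grips with 20 to 120 N. Pads are 22 mm wide; open, the fingers measure 114 mm over their backs; the gripper's body (76 mm by 85 mm) begins 54 mm behind the grasp point. The pads swing forward as they close: fully open they stand 13 mm farther back than shut.
Start: joints at [-1.198, 0.332, -0.065, 1.46, 0.022, 1.35, -0.088], TCP at [0.241, 0.577, 0.193] pointing down, gripper open.
Joint ranges: [-2.6, 2.6], [-0.5, 2.12], [-1.47, 1.34], [0.16, 2.42], [-1.27, 4.41], [0.06, 2.06], [-2.6, 2.6]. Speed limits (rad/s): [2.22, 2.22, 2.79, 2.79, 3.14, 3.14, 3.14].

## Interface

Orientations are given as a unit quaternion [x, y, z, w].
In Python, from workcell import manip gives the robot as it stands.
- The arm moves only by the shell command python3 -m jog 'ROWS' [FORCE]. ROWS is a JSON object of lists of equal length, an entry for each row: "offset": the shift along the world's x, y, z in m, a list of three; "yaw": the turn about the world's z in degrees; "jaw": the closure, from 0 (fully open) to 1 (shut). A call has 1 to 20 rows; each row shifts and turns the commanded pose from where the row before left it; what a row does not reach is not made up. A row lasts 1/12 s, in which the tool goes at most 41.7 mm and 7.16 degrees, less where a joint would pass 70% of its speed; a pose out of reach is approached as far as the arm can. A call is refused whole if a number of a shift passes 0.0417 or a number of a turn 7.16, either way. A call with a gripper value outside its range is refused whole. The fingers move at their own pace and stop on an object; FORCE is the grip in N (left out, the last holds). Time passes only in rows, so rows that do not move let the fingers close. It gives the time, the measured TCP pose, the force, the opening and the grip force at its end, in the units of the state.
- manip.get_obs(): the state, without advancing time (a new reading comes with each control period).
- manip.camera(name): name is "side" or "top"; returns a dict with "frame" (400x640x3 uint8, red, green, blue), "camera_matrix" (3x3 intrinsics, pixels), "eye" and "attitude" of the camera in the world. Camera axes: x right, y up, looking along -z (the intrinsics and any distortion apply to the point x, -y, -z); pixel columns grow to the right and rows downward; lengths in m; the calibration is good to about 2 mm. A picture is of the moment at which its call begins. There is no depth.
- manip.hand_in(): hands the job in; it is judged then, once.
Trained networks look in a picture, given as the dict that the camera call returned (one of the last four; its "shot" number tells which), for a name from the list of things; names that differ only in an ending like _2 or _b are one class to them, and where a whole thing is asked for, a point or a joint stands for the part that bears it (a point fixed in the world has none). Each returns a list of dicts, best first, with "score" (0 to 1); they miss things now and then, are a little off and sometimes report something else, mostly with a low value. They report only what shows in the picture. A call takes as long as a camera call. They do not tell look-alikes from the thing itself.
- manip.masks_of(picture, name): "region" (400x640 bool, what is visible of it).
- manip.tip_of(picture, name): "at" ([x, y, z] in m, in world coordinates, good to about 4 mm: a listed point, or the origin of a listed thing).
The state is a dict: "clock": time; "joint_pos": joint angles; "joint_velocities": joint speeds; "tau": joint torques, N m; "position": TCP position; "ee_rot": TCP orientation; "ft_force": force on the tool from outside, world axes, zero at the start; "torque": the same for the moment, N m; "grip_width": opening from 0.0 (shut) to 1.0 (fully open); "grasp_force": force on a finger pad.
Only numpy, scipy, OpenCV 4.12 (cv2) and the standard library are available. Lean on these libraries where they do the work, as an engineer would, in place of code of your own. Each camera call takes 0.05 s, during which the arm holds its last target. There are 200 camera calls.

## Task

Tidy the soldering bench into two stacks. On the round stand, stack the three aluminium pots upright with the widest at the bottom, the middle one on it and the narrowest on top, each foot fully seated in the mouth below; on the square stand, lay the roll of black tape flat inside the rim and set the flux tin on the middle of it, green lid up. Leave the hex key, the memory stick and the circuit board where they lie.

Things in the scene. Friction and masses are not known exactly. Their poses are not given: they have to be found in the camera images.
- pot_wide: The widest turned aluminium pot, round, upright on a narrower 8 mm high foot, a mouth 16 mm deep in its top. Body dia 68 mm, height 44 mm, mouth dia 50, foot dia 60. Origin: centre of the foot's underside, z up. Grip across the body's side, above the foot. About 200 g.
- pot_middle: The middle-sized turned aluminium pot, round, upright on a narrower 8 mm high foot, a mouth 16 mm deep in its top. Body dia 58 mm, height 40 mm, mouth dia 38, foot dia 44, bevelled to 36. Seated, its shoulder is on the widest pot, origin 36 mm above that pot's. Origin: centre of the foot's underside, z up. Grip across the body's side, above the foot. About 150 g.
- pot_narrow: The narrowest turned aluminium pot, round, upright on a narrower 8 mm high foot, a mouth 16 mm deep in its top. Body dia 46 mm, height 42 mm, mouth dia 30, foot dia 32, bevelled to 24. Seated, its shoulder is on the middle pot, origin 32 mm above that pot's. Origin: centre of the foot's underside, z up. Grip across the body's side, above the foot. About 100 g.
- tape_roll: Roll of black insulating tape lying flat, 62 mm diameter, 19 mm high, with a hole of about 34 mm. Origin: centre of its underside, z up. Grip across its outside. About 50 g.
- flux_tin: Small closed round tin with a green lid, 52 mm diameter at the lid (upper 10 mm), 49 mm below, 19 mm high. Origin: centre of its underside, z up. Grip across the lid. About 70 g.
- round_stand: Round grey plastic stand with a low rim and a dark pad, fixed to the table: 98 mm diameter, floor 5 mm above the table, rim 82 mm inside diameter with its top 10 mm above the table. Origin: centre of its underside at table height, z up.
- square_stand: Square grey plastic stand with a low rim and a dark pad, fixed to the table: 92 x 92 mm outside, 80 x 80 mm inside, floor 5 mm above the table, rim top 8 mm above the table. Origin: centre of its underside at table height, z up, x and y along its sides.
- hex_key: Small loose L-shaped steel hex key lying on the table, 24 x 72 x 4 mm, origin under its middle. A bystander to be left where it is (moved less than 30 mm).
- usb_stick: Loose red memory stick, 17 x 52 x 8 mm, origin under its middle. A bystander to be left where it is (moved less than 30 mm).
- breakout_board: Loose green circuit board, 34 x 54 x 8 mm, origin under its middle. A bystander to be left where it is (moved less than 30 mm).
There are look-alikes about, which are no part of the job. Leave any red or yellow look-alike of the tape_roll alone.

How it is judged:
At the end, for the whole second after the job is handed in: Wide pot in round stand (within 12 mm of centre), middle pot seated in it, narrow pot seated in that (axes within 6 mm); tape flat in square stand (14 mm), flux tin on the tape (10 mm); all heights within 3 mm of fully seated, tilt under 0.1 rad, released, at rest (horizontal distance between pot_wide and round_stand below 0.012 m and z of pot_wide in the frame of round_stand between 0.002 and 0.008 m and angle between each of pot_wide, pot_middle, pot_narrow, tape_roll, flux_tin's own z axis and vertical below 0.1 rad and linear speed of each of pot_wide, pot_middle, pot_narrow, tape_roll, flux_tin below 0.02 m/s and horizontal distance between pot_middle and pot_wide below 0.006 m and z of pot_middle in the frame of pot_wide between 0.033 and 0.039 m and horizontal distance between pot_narrow and pot_middle below 0.006 m and z of pot_narrow in the frame of pot_middle between 0.029 and 0.035 m and horizontal distance between tape_roll and square_stand below 0.014 m and z of tape_roll in the frame of square_stand between 0.002 and 0.008 m and horizontal distance between flux_tin and tape_roll below 0.01 m and z of flux_tin in the frame of tape_roll between 0.016 and 0.022 m); the robot touches nothing.
It fails at once if the hex key is moved by 30 mm or more (distance of hex_key from where it was at the start of the episode above 0.03 m).
It fails at once if the memory stick is moved by 30 mm or more (distance of usb_stick from where it was at the start of the episode above 0.03 m).
It fails at once if the circuit board is moved by 30 mm or more (distance of breakout_board from where it was at the start of the episode above 0.03 m).
It also fails if it takes over 128 s, if anything falls off the work surface, if the arm or the gripper's body presses on something with over 40 N, if the wrist force passes 120 N, or if a joint passes its speed limit or range.

## Working session

There is one attempt and no reset: what is moved stays moved. The work goes in short steps, Python scripts to look and compute and a shell command to move; the robot and the scene stay as the last step left them, time stands still between calls to the robot, and variables do not carry over. Pictures are saved under pics/ and viewed, at most 14 in all, crops included, and the job is handed in when it is done.

```bash
mkdir -p pics; cat > h.py <<'E'
import numpy as np, cv2
from workcell import manip
from scipy.spatial.transform import Rotation as R
def ray(p,uv):
    K=np.array(p["camera_matrix"]);d=np.linalg.inv(K)@[uv[0],uv[1],1]
    a=np.array(p["attitude"]);M=R.from_quat(a).as_matrix() if a.size==4 else a
    return np.array(p["eye"]),M@(d*[1,-1,-1])
def onz(p,uv,z):
    e,d=ray(p,uv);return e+d*(z-e[2])/d[2]
def save(p,n): cv2.imwrite("pics/"+n,cv2.cvtColor(p["frame"],cv2.COLOR_RGB2BGR))
E
python3 - <<'E'
from h import *
s=manip.get_obs();print({k:np.round(v,3).tolist() for k,v in s.items()},manip.tcp_to_grasp)
for c in("top","side"):
    p=manip.camera(c);save(p,c+"0.png");print(c,[(k,np.round(v,3).tolist()) for k,v in p.items() if k!="frame"])
    for n in "pot_wide pot_middle pot_narrow tape_roll flux_tin round_stand square_stand hex_key usb_stick breakout_board".split():
        t=manip.tip_of(p,n);m=manip.masks_of(p,n)
        print(n,[(np.round(x["at"],3).tolist(),round(x["score"],2)) for x in t],[(np.round([np.argwhere(x["region"])[:,::-1].mean(0)]).tolist(),int(x["region"].sum()),round(x["score"],2)) for x in m if x["region"].any()])
E
```

```text
{'clock': 0.0, 'joint_pos': [-1.198, 0.333, -0.065, 1.461, 0.022, 1.35, -0.089], 'joint_velocities': [-0.003, 0.001, -0.0, 0.001, -0.001, -0.0, -0.0], 'tau': [-0.0, -62.544, 0.05, -39.162, 0.016, 0.01, 0.0], 'position': [0.241, 0.576, 0.192], 'ee_rot': [0.197, 0.98, -0.001, -0.0], 'ft_force': [-0.571, 0.005, -0.083], 'torque': [-0.027, 0.003, -0.043], 'grasp_force': 0.0, 'grip_width': 1.001} 0.0187
top [('camera_matrix', [[451.823, 0.0, 320.355], [0.0, 451.823, 198.758], [0.0, 0.0, 1.0]]), ('eye', [0.346, 0.034, 0.941]), ('attitude', [0.058, -0.062, -0.699, 0.71]), ('shot', 1)]
pot_wide [([0.45, 0.265, -0.008], 0.87)] [([[204.0, 220.0]], 994, 0.8)]
pot_middle [([0.445, 0.144, 0.0], 0.84)] [([[264.0, 222.0]], 664, 0.84)]
pot_narrow [([0.642, 0.09, -0.001], 0.93)] [([[293.0, 132.0]], 479, 0.75), ([[303.0, 183.0]], 197, 0.19)]
tape_roll [([0.342, -0.162, -0.002], 0.93), ([0.431, -0.103, -0.0], 0.75), ([0.531, -0.179, -0.001], 0.71)] [([[422.0, 189.0]], 594, 0.97), ([[416.0, 280.0]], 616, 0.78), ([[383.0, 235.0]], 529, 0.62)]
flux_tin [([0.423, 0.022, -0.003], 0.61)] [([[325.0, 237.0]], 
[... 850 characters left out ...]
), ([0.341, -0.167, -0.002], 0.6), ([0.423, 0.024, -0.002], 0.5), ([0.608, 0.259, 0.0], 0.42)] [([[369.0, 180.0]], 452, 0.8), ([[410.0, 170.0]], 397, 0.69), ([[332.0, 163.0]], 402, 0.66)]
flux_tin [([0.424, 0.02, -0.005], 0.87)] [([[367.0, 207.0]], 397, 0.65)]
round_stand [([0.643, -0.041, 0.005], 0.88), ([0.45, 0.143, 0.001], 0.71)] [([[271.0, 188.0]], 803, 0.75)]
square_stand [([0.611, 0.258, 0.003], 0.82), ([0.64, -0.044, 0.005], 0.52)] [([[239.0, 275.0]], 2215, 0.65)]
hex_key [([0.538, 0.186, -0.0], 0.64)] [([[299.0, 251.0]], 33, 0.4), ([[251.0, 210.0]], 564, 0.18)]
usb_stick [([0.539, 0.065, -0.003], 0.7)] [([[307.0, 217.0]], 123, 0.53)]
breakout_board [([0.337, 0.185, 0.002], 0.55)] []
```

View pics/top0.png

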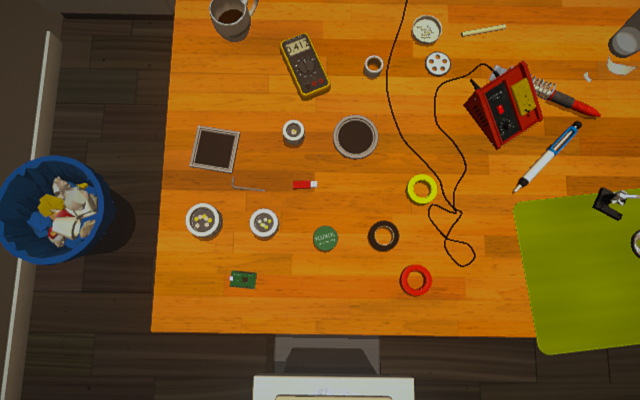

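View pics/side0.png

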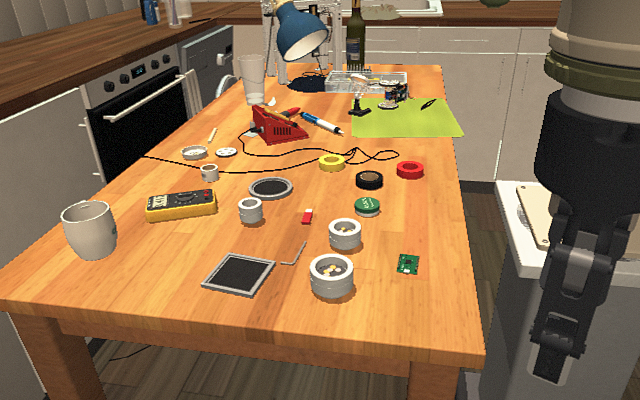

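The top view shows the black tape at (383,235), between yellow (422,189) and red (416,280). The flux tin is at (325,237), with the pots at (203,220), (264,222) and (293,131). The round stand is at (355,137), the square stand at (215,149), and the hex key lies at (250,187) beside it. The side view agrees. Next I'll refine positions by fitting projected silhouettes to the masks in both views.

```bash
cat >> h.py <<'E'
from scipy.optimize import least_squares
def proj(p,P):
    K=np.array(p["camera_matrix"]);M=R.from_quat(p["attitude"]).as_matrix()
    q=(np.atleast_2d(P)-p["eye"])@M*[1,-1,-1]
    q=q@K.T;return q[:,:2]/q[:,2:]
t=np.linspace(0,2*np.pi,60)
def ring(r,z): return np.c_[r*np.cos(t),r*np.sin(t),0*t+z]
SH=dict(pot_wide=[(.030,0),(.034,.008),(.034,.044)],pot_middle=[(.018,0),(.022,.004),(.029,.008),(.029,.040)],pot_narrow=[(.012,0),(.016,.004),(.023,.008),(.023,.042)],
 tape_roll=[(.031,0),(.031,.019)],flux_tin=[(.0245,0),(.0245,.009),(.026,.009),(.026,.019)],round_stand=[(.049,0),(.049,.010)])
a=.046;SQ=np.array([[x,y,z] for x in(-a,a) for y in(-a,a) for z in(0,.008)])
def box(pts):
    # hull centroid and area
    h=cv2.convexHull(pts.astype(np.float32));m=cv2.moments(h);return np.array([m["m10"]/m["m00"],m["m01"]/m["m00"]]),m["m00"]
def fit(name,g,pics,yaw=0):
    pts=np.vstack([ring(*x) for x in SH[name]]) if name in SH else SQ@R.from_euler("z",yaw).as_matrix().T
    obs=[]
    for p in pics:
        c0,A0=box(proj(p,pts+g))
        for m in manip.masks_of(p,name):
            yx=np.argwhere(m["region"])
            if len(yx)<30: continue
            c,A=box(yx[:,::-1].astype(float))
            if np.hypot(*(c-c0))<12 and .7<A/A0<1.4: obs.append((p,c,A/A0));break
    if not obs: return None
    f=lambda x:np.concatenate([box(proj(p,pts+x))[0]-c for p,c,_ in obs])
    s=least_squares(f,g,diff_step=1e-3,x_scale=.01)
    s2=least_squares(lambda q:f([q[0],q[1],g[2]]),g[:2],diff_step=1e-3)
    return s.x,s2.x,len(obs),np.abs(s2.fun).max(),[round(o[2],2) for o in obs]
E
python3 - <<'E'
from h import *
pics=[manip.camera(c) for c in("top","side","top","side")]
G=dict(pot_wide=(.454,.267,0),pot_middle=(.447,.144,0),pot_narrow=(.644,.089,0),tape_roll=(.430,-.1,0),flux_tin=(.4235,.021,0),round_stand=(.641,-.0435,0),square_stand=(.61,.261,0))
for n,g in G.items():
    r=fit(n,np.array(g),pics)
    tips=[np.round(min(q,key=lambda x:np.hypot(*(np.array(x["at"])-g)[:2]))["at"],4).tolist() for q in(manip.tip_of(p,n) for p in pics[:]) if q]
    print(n,[np.round(x,4).tolist() if not isinstance(x,int) else x for x in r] if r else r,"tips",np.round(np.mean([x for x in tips if np.hypot(x[0]-g[0],x[1]-g[1])<.02],0),4),len(tips))
E
```

```text
pot_wide [[0.4552, 0.267, -0.001], [0.4551, 0.2673], 4, 0.6482, [0.96, 0.96, 0.9, 0.93]] tips [ 4.534e-01  2.659e-01 -2.000e-04] 4
pot_middle [[0.4517, 0.1445, -0.0022], [0.4514, 0.1453], 4, 1.0318, [0.95, 0.82, 0.91, 0.92]] tips [0.4474 0.1451 0.0014] 4
pot_narrow [[0.6457, 0.0892, -0.0021], [0.6451, 0.0899], 4, 0.7519, [0.92, 0.94, 0.91, 0.77]] tips [6.436e-01 9.020e-02 2.000e-04] 4
tape_roll [[0.4309, -0.1005, -0.0011], [0.4309, -0.1001], 4, 0.5972, [0.91, 0.92, 0.9, 0.95]] tips [ 4.303e-01 -1.001e-01  2.000e-04] 4
flux_tin [[0.4238, 0.0198, -0.0019], [0.4237, 0.0205], 4, 0.7049, [0.95, 0.87, 0.87, 0.84]] tips [ 0.4238  0.0224 -0.0008] 3
round_stand [[0.644, -0.0433, -0.0019], [0.6434, -0.0425], 4, 0.8061, [0.89, 0.85, 0.9, 0.83]] tips [ 0.6412 -0.0434  0.0019] 4
square_stand [[0.6119, 0.2587, -0.0014], [0.6115, 0.2592], 4, 0.6954, [0.98, 0.97, 0.98, 0.95]] tips [0.609  0.2611 0.0032] 4
```

Heights fit the table to within about 2 mm, and fits and tips agree within a few mm. I'll use closing along world y (yaw +23°) for everything. Pot_wide is first.

```bash
python3 -m jog '{"offset":[[0.01,-0.014,0],[0.02,-0.029,0],[0.022,-0.032,0],[0.022,-0.032,0],[0.022,-0.032,0],[0.022,-0.032,0],[0.022,-0.032,0],[0.022,-0.032,0],[0.022,-0.032,0],[0.02,-0.029,0],[0.01,-0.014,0],[0,0,0],[0,0,0]],"yaw":[2,2,2,2,2,2,2,2,2,2,2,1,0],"jaw":[0,0,0,0,0,0,0,0,0,0,0,0,0]}' 40
python3 -c "
from h import *
s=manip.get_obs();print(s['position'],s['ee_rot'],s['joint_pos'])"
```

```text
clock: 6.18
position: [0.4554, 0.2661, 0.1935]
ee_rot: [-0.002, 1.0, 0.0, 0.0]
ft_force: [-0.1, 0.4, -0.4]
grip_width: 1.003
grasp_force: 0.0
[0.45537828 0.26605908 0.19345379] [-2.10288062e-03  9.99997774e-01  1.70740219e-04  3.94038968e-05] [-0.74468972  0.11325749  0.14022184  1.72660296 -0.01662693  1.30261114
  0.97404956]
```

```bash
python3 -m jog '{"offset":[[0,0.001,-0.02],[0,0,-0.035],[0,0,-0.035],[0,0,-0.035],[0,0,-0.028],[0,0,-0.018],[0,0,-0.012],[0,0,0],[0,0,0],[0,0,0],[0,0,0],[0,0,0],[0,0,0],[0,0,0],[0,0,0],[0,0,0]],"yaw":[0,0,0,0,0,0,0,0,0,0,0,0,0,0,0,0],"jaw":[0,0,0,0,0,0,0,0,0,1,1,1,1,1,1,1]}' 40
python3 -m jog '{"offset":[[0,0,0.01],[0,0,0.03],[0,0,0.03],[0,0,0.03],[0,0,0.03],[0,0,0.01],[0,0,0],[0,0,0]],"yaw":[0,0,0,0,0,0,0,0],"jaw":[1,1,1,1,1,1,1,1]}' 40
```

```text
clock: 7.52
position: [0.455, 0.2677, 0.0105]
ee_rot: [-0.003, 1.0, 0.0, 0.0]
ft_force: [-0.6, -0.6, -0.0]
grip_width: 0.01
grasp_force: 0.0
clock: 8.18
position: [0.4551, 0.2678, 0.1507]
ee_rot: [-0.003, 1.0, 0.0, 0.0]
ft_force: [0.8, -0.6, -0.6]
grip_width: -0.002
grasp_force: 0.0
```

The gripper shut on nothing, so I'll look.

```bash
python3 - <<'E'
from h import *
for c in("top","side"):
    p=manip.camera(c);save(p,c+"1.png")
a=cv2.imread("pics/top1.png")[100:300,140:340];b=cv2.imread("pics/side1.png")[120:320,180:440]
cv2.imwrite("pics/c1.png",np.hstack([cv2.resize(a,(400,400)),cv2.resize(b,(400,308))[[*range(308)]+[307]*92]]))
E
```

```text
(no output)
```

View pics/c1.png

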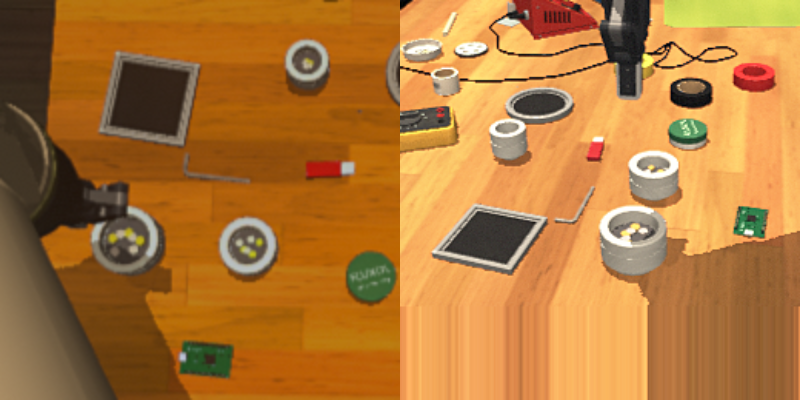

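The pot looks unmoved. I'll check the gripper's actual place and refit the pot.

```bash
python3 - <<'E'
from h import *
pics=[manip.camera(c) for c in("top","side")]
s=manip.get_obs()
print(s["position"],s["clock"])
for p in pics:print(proj(p,s["position"]),proj(p,[.455,.267,.044]))
for g in ((.455,.267,0),):print(fit("pot_wide",np.array(g),pics))
for p in pics:print([x["at"] for x in manip.tip_of(p,"pot_wide")])
E
```

```text
[0.45425645 0.26720302 0.14898633] 8.3833
[[186.48791267 212.05090253]] [[201.63640386 219.01732824]]
[[330.76017198 205.74934049]] [[331.39833012 264.56563756]]
(array([ 0.45466257,  0.26627054, -0.00110205]), array([0.45453835, 0.2666538 ]), 2, np.float64(0.6104562519637966), [0.93, 0.88])
[[0.4526, 0.2644, -0.0058], [0.3364, 0.1925, -0.0061]]
[[0.458, 0.2704, 0.0039]]
```

```bash
python3 - <<'E'
from h import *
p=[manip.camera(c) for c in("top","side")]
for q,n in zip(p,"ts"): save(q,n+"2.png")
for z in(.15,.17,.19,.2): print(z,[proj(q,[.4543,.2672,z]).round(1).tolist() for q in p])
a=cv2.imread("pics/t2.png")[160:260,150:250];b=cv2.imread("pics/s2.png")[110:210,280:380]
cv2.imwrite("pics/c2.png",np.hstack([cv2.resize(x,(400,400),interpolation=2) for x in(a,b)]))
E
```

```text
0.15 [[[186.3, 211.9]], [[330.7, 205.1]]]
0.17 [[[183.0, 210.3]], [[330.5, 192.9]]]
0.19 [[[179.5, 208.6]], [[330.3, 180.2]]]
0.2 [[[177.7, 207.7]], [[330.1, 173.7]]]
```

View pics/c2.png

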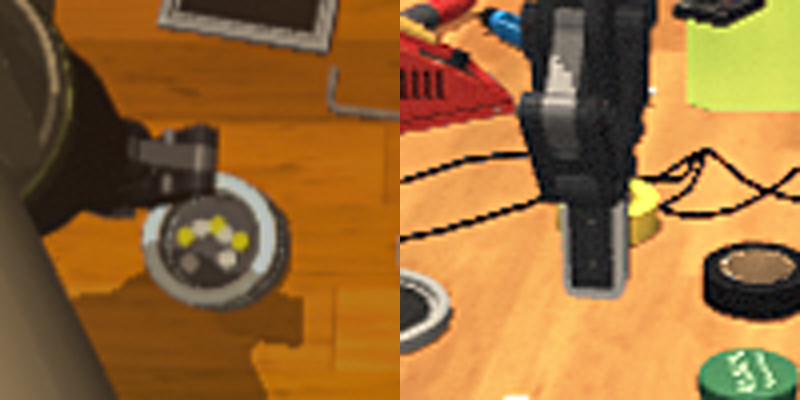

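```bash
python3 -m jog '{"offset":[[0,0,0],[0,0,0],[0,0,0],[0,0,0],[0,0,0],[0,0,0],[0,0,0],[0,0,0]],"yaw":[0,0,0,0,0,0,0,0],"jaw":[0,0,0,0,0,0,0,0]}'
python3 - <<'E'
from h import *
p=[manip.camera(c) for c in("top","side")]
for q,n in zip(p,"ts"): save(q,n+"3.png")
for dz in(.0,.02,.04):
  for d in(-.0425,.0425):
    P=np.array([.241,.577,.193+dz])+d*np.array([.386,.92,0]);print("start",dz,d,proj(p[1],P).round().tolist())
    P=np.array([.4543,.2672+d,.149+dz]);print("now",[proj(q,P).round().tolist() for q in p])
a=cv2.imread("pics/t3.png")[130:270,150:290];b=cv2.imread("pics/s3.png")[80:220,260:400]
cv2.imwrite("pics/c3.png",np.hstack([cv2.resize(x,(400,400),interpolation=2) for x in(a,b)]))
E
```

```text
clock: 9.35
position: [0.4549, 0.2677, 0.1503]
ee_rot: [-0.003, 1.0, 0.0, -0.0]
ft_force: [1.0, 0.0, 0.3]
grip_width: 1.003
grasp_force: 0.0
start 0.0 -0.0425 [[555.0, 344.0]]
now [[[211.0, 212.0]], [[335.0, 192.0]]]
start 0.0 0.0425 [[532.0, 424.0]]
now [[[162.0, 212.0]], [[326.0, 221.0]]]
start 0.02 -0.0425 [[560.0, 325.0]]
now [[[208.0, 211.0]], [[335.0, 180.0]]]
start 0.02 0.0425 [[538.0, 405.0]]
now [[[158.0, 210.0]], [[325.0, 209.0]]]
start 0.04 -0.0425 [[566.0, 306.0]]
now [[[205.0, 209.0]], [[335.0, 168.0]]]
start 0.04 0.0425 [[544.0, 384.0]]
now [[[154.0, 208.0]], [[325.0, 195.0]]]
```

View pics/c3.png

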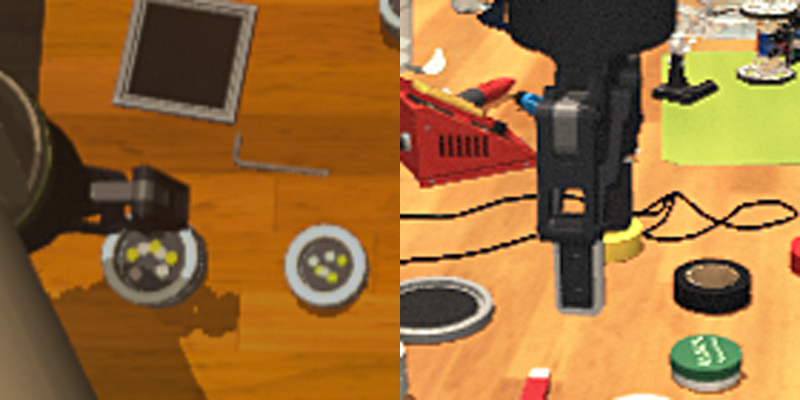

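The tip shows about 36 mm higher than the reported TCP in the side view: shut at (330,183), predicted (330.7,205). So the fingers closed just above the pot's 44 mm top. I'll use a z offset of about 0.036 and descend further, watching the force.

```bash
python3 -m jog '{"offset":[[0,-0.0005,-0.02],[0,0,-0.035],[0,0,-0.035],[0,0,-0.032],[0,0,-0.02],[0,0,-0.015],[0,0,-0.010],[0,0,-0.008],[0,0,-0.005],[0,0,0],[0,0,0]],"yaw":[0,0,0,0,0,0,0,0,0,0,0],"jaw":[0,0,0,0,0,0,0,0,0,0,0]}' 40
python3 -m jog '{"offset":[[0,0,0],[0,0,0],[0,0,0],[0,0,0],[0,0,0],[0,0,0],[0,0,0],[0,0,0]],"yaw":[0,0,0,0,0,0,0,0],"jaw":[1,1,1,1,1,1,1,1]}' 40
```

```text
clock: 10.37
position: [0.4554, 0.2675, -0.0291]
ee_rot: [-0.003, 1.0, 0.0, 0.0]
ft_force: [0.2, 0.2, 1.2]
grip_width: 0.998
grasp_force: 0.0
clock: 11.03
position: [0.4556, 0.2677, -0.0285]
ee_rot: [-0.003, 1.0, 0.001, 0.001]
ft_force: [-1.5, -0.9, 6.1]
grip_width: 0.776
grasp_force: 44.1
```

```bash
python3 -m jog '{"offset":[[0,0,0.01],[0,0,0.03],[0,0,0.03],[0,0,0.03],[0,0,0.01],[0.009,-0.0145,0],[0.017,-0.028,0],[0.018,-0.030,0],[0.018,-0.030,0],[0.018,-0.030,0],[0.018,-0.030,0],[0.018,-0.030,0],[0.018,-0.030,0],[0.018,-0.030,0],[0.018,-0.030,0],[0.0095,-0.016,0],[0.008,-0.012,0],[0,0,0],[0,0,0]],"yaw":[0,0,0,0,0,0,0,0,0,0,0,0,0,0,0,0,0,0,0],"jaw":[1,1,1,1,1,1,1,1,1,1,1,1,1,1,1,1,1,1,1]}' 40
python3 - <<'E'
from h import *
pics=[manip.camera(c) for c in("top","side")]
for q,n in zip(pics,"ts"): save(q,n+"4.png")
s=manip.get_obs();x=s["position"];print(x)
print(fit("pot_wide",np.array([x[0],x[1],x[2]+.029]),pics))
print([[y["at"] for y in manip.tip_of(q,"pot_wide")] for q in pics])
E
```

```text
clock: 12.62
position: [0.6422, -0.044, 0.0801]
ee_rot: [-0.002, 1.0, -0.0, -0.0]
ft_force: [0.2, 1.4, -3.4]
grip_width: 0.771
grasp_force: 46.4
[ 0.64195558 -0.04202167  0.08014256]
(array([ 0.64134439, -0.0414096 ,  0.10710692]), array([ 0.63968815, -0.0363474 ]), 1, np.float64(2.3362048295894056e-06), [0.91])
[[], [[0.6412, -0.0424, 0.1095]]]
```

View pics/s4.png

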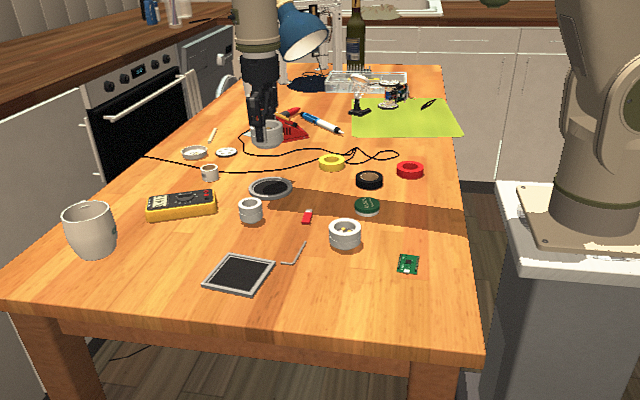

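The side view shows the wide pot held level at (266,134), above and behind the stand as expected for z≈0.109. Lowering it.

```bash
python3 -m jog '{"offset":[[0,0,-0.02],[0,0,-0.025],[0,0,-0.02],[0,0,-0.015],[0,0,-0.01],[0,0,-0.006],[0,0,-0.004],[0,0,-0.002],[0,0,-0.0015],[0,0,0],[0,0,0]],"yaw":[0,0,0,0,0,0,0,0,0,0,0],"jaw":[1,1,1,1,1,1,1,1,1,1,1]}' 40
```

```text
clock: 13.83
position: [0.6429, -0.0433, -0.0225]
ee_rot: [-0.003, 1.0, 0.0, 0.0]
ft_force: [0.4, -0.8, -2.5]
grip_width: 0.769
grasp_force: 46.3
```

```bash
python3 -m jog '{"offset":[[0,0,-0.001],[0,0,-0.001],[0,0,0],[0,0,0]],"yaw":[0,0,0,0],"jaw":[1,1,1,1]}' 40
python3 -m jog '{"offset":[[0,0,0],[0,0,0],[0,0,0],[0,0,0],[0,0,0],[0,0,0],[0,0,0.01],[0,0,0.03],[0,0,0.035],[0,0,0.035],[0,0,0.03],[0,0,0.01],[0,0,0]],"yaw":[0,0,0,0,0,0,0,0,0,0,0,0,0],"jaw":[0,0,0,0,0,0,0,0,0,0,0,0,0]}' 40
```

```text
clock: 14.17
position: [0.643, -0.0433, -0.0234]
ee_rot: [-0.003, 1.0, 0.0, 0.001]
ft_force: [-4.4, 0.3, 10.0]
grip_width: 0.773
grasp_force: 47.8
clock: 15.25
position: [0.6444, -0.0435, 0.1292]
ee_rot: [-0.003, 1.0, 0.0, 0.003]
ft_force: [0.4, -0.8, 0.1]
grip_width: 0.999
grasp_force: 0.0
```

```bash
python3 -m jog '{"offset":[[-0.009,0.009,0],[-0.018,0.018,0],[-0.02,0.02,0],[-0.02,0.02,0],[-0.02,0.02,0],[-0.02,0.02,0],[-0.02,0.02,0],[-0.02,0.02,0],[-0.018,0.018,0],[-0.014,0.014,0],[-0.009,0.009,0],[0,0,0],[0,0,0]],"yaw":[0,0,0,0,0,0,0,0,0,0,0,0,0],"jaw":[0,0,0,0,0,0,0,0,0,0,0,0,0]}' 40
python3 - <<'E'
from h import *
pics=[manip.camera(c) for c in("top","side","top","side")]
s=manip.get_obs();print(s["position"])
G=dict(pot_middle=(.450,.145,0),pot_wide=(.643,-.043,.005),pot_narrow=(.644,.09,0),)
for n,g in G.items():
    r=fit(n,np.array(g),pics);print(n,r)
    print([min((np.round(y["at"],4).tolist() for y in manip.tip_of(q,n)),key=lambda v:np.hypot(v[0]-g[0],v[1]-g[1]),default=None) for q in pics])
E
```

```text
clock: 16.33
position: [0.4539, 0.1447, 0.1242]
ee_rot: [-0.003, 1.0, -0.0, -0.0]
ft_force: [0.8, 0.6, -0.0]
grip_width: 1.0
grasp_force: 0.0
[0.454895   0.14378083 0.12454839]
pot_middle (array([0.4484498 , 0.16436715, 0.01141035]), array([0.45085799, 0.14722905]), 2, np.float64(0.15761626367810777), [0.92, 0.97])
[None, [0.4501, 0.1429, 0.0007], None, [0.4506, 0.1439, 0.0012]]
pot_wide (array([ 0.64329   , -0.04444355,  0.00401863]), array([ 0.6430084 , -0.04405987]), 4, np.float64(0.4911868044193852), [0.9, 0.88, 0.92, 0.91])
[[0.6399, -0.0479, 0.0031], [0.6456, -0.0449, 0.0072], [0.6366, -0.0502, 0.0015], [0.6439, -0.0442, 0.0073]]
pot_narrow (array([ 0.64568401,  0.0894052 , -0.0015045 ]), array([0.6452422 , 0.08993219]), 4, np.float64(0.5929253654852573), [0.92, 0.91, 0.91, 0.9])
[[0.6411, 0.0916, -0.0006], [0.6473, 0.0902, 0.0013], [0.6418, 0.092, 0.0027], [0.6457, 0.0878, 0.0002]]
```

```bash
python3 -m jog '{"offset":[[-0.004,0.0005,-0.02],[0,0,-0.035],[0,0,-0.035],[0,0,-0.028],[0,0,-0.015],[0,0,-0.01],[0,0,-0.007],[0,0,-0.0035],[0,0,0],[0,0,0],[0,0,0],[0,0,0],[0,0,0],[0,0,0],[0,0,0],[0,0,0],[0,0,0],[0,0,0]],"yaw":[0,0,0,0,0,0,0,0,0,0,0,0,0,0,0,0,0,0],"jaw":[0,0,0,0,0,0,0,0,0,0,1,1,1,1,1,1,1,1]}' 40
python3 -m jog '{"offset":[[0,0,0.01],[0,0,0.03],[0,0,0.035],[0,0,0.035],[0,0,0.03],[0,0,0.02],[0,0,0],[0,0,0]],"yaw":[0,0,0,0,0,0,0,0],"jaw":[1,1,1,1,1,1,1,1]}' 40
```

```text
clock: 19.23
position: [0.451, 0.1454, -0.0276]
ee_rot: [-0.003, 1.0, 0.0, 0.0]
ft_force: [-3.3, -1.9, 9.3]
grip_width: 0.66
grasp_force: 40.6
clock: 19.9
position: [0.4509, 0.1455, 0.1325]
ee_rot: [-0.003, 1.0, 0.001, 0.001]
ft_force: [0.2, -0.3, -2.3]
grip_width: 0.657
grasp_force: 43.6
```

```bash
python3 -m jog '{"offset":[[0.009,-0.009,0],[0.018,-0.018,0],[0.02,-0.0195,0],[0.02,-0.0195,0],[0.02,-0.02,0],[0.02,-0.0195,0],[0.02,-0.0195,0],[0.02,-0.02,0],[0.018,-0.018,0],[0.015,-0.0145,0],[0.012,-0.0115,0],[0,0,0],[0,0,0],[0,0,0]],"yaw":[0,0,0,0,0,0,0,0,0,0,0,0,0,0],"jaw":[1,1,1,1,1,1,1,1,1,1,1,1,1,1]}' 40
python3 - <<'E'
from h import *
pics=[manip.camera(c) for c in("top","side","side")]
s=manip.get_obs();x=s["position"];print(x)
print(fit("pot_middle",np.array([x[0],x[1],x[2]+.0285]),pics))
print([[y["at"] for y in manip.tip_of(q,"pot_middle")] for q in pics])
E
```

```text
clock: 21.07
position: [0.6414, -0.043, 0.13]
ee_rot: [-0.003, 1.0, 0.0, -0.001]
ft_force: [0.2, -0.1, -2.0]
grip_width: 0.652
grasp_force: 43.6
[ 0.64187415 -0.04270788  0.13108022]
(array([0.42377383, 0.62287658, 0.38699718]), array([ 0.63879612, -0.03345277]), 2, np.float64(0.1322629502525956), [0.94, 0.89])
[[], [[0.6415, -0.0438, 0.1579]], [[0.6433, -0.0425, 0.1612]]]
```

```bash
python3 -m jog '{"offset":[[0.001,-0.001,-0.02],[0,0,-0.03],[0,0,-0.025],[0,0,-0.015],[0,0,-0.009],[0,0,-0.004],[0,0,-0.004],[0,0,-0.004],[0,0,-0.003],[0,0,-0.002],[0,0,0],[0,0,0],[0,0,0]],"yaw":[0,0,0,0,0,0,0,0,0,0,0,0,0],"jaw":[1,1,1,1,1,1,1,1,1,1,1,1,1]}' 40
```

```text
clock: 22.6
position: [0.6435, -0.0447, 0.0156]
ee_rot: [-0.003, 1.0, 0.0, 0.0]
ft_force: [-0.9, 0.1, -1.5]
grip_width: 0.657
grasp_force: 43.6
```

```bash
python3 -m jog '{"offset":[[0,0,-0.0015],[0,0,-0.0015],[0,0,-0.001],[0,0,0],[0,0,0]],"yaw":[0,0,0,0,0],"jaw":[1,1,1,1,1]}' 40
```

```text
clock: 23.02
position: [0.6441, -0.0447, 0.0131]
ee_rot: [-0.003, 1.0, 0.0, 0.001]
ft_force: [-7.0, 0.6, 13.1]
grip_width: 0.66
grasp_force: 44.9
```

```bash
python3 -m jog '{"offset":[[0,0,0],[0,0,0],[0,0,0],[0,0,0],[0,0,0],[0,0,0],[0,0,0.01],[0,0,0.03],[0,0,0.035],[0,0,0.035],[0,0,0.02],[0,0.02,0],[0,0.03,0],[0,0.03,0],[0,0.03,0],[0,0.0145,0],[0,0.01,0],[0,0,0],[0,0,0]],"yaw":[0,0,0,0,0,0,0,0,0,0,0,0,0,0,0,0,0,0,0],"jaw":[0,0,0,0,0,0,0,0,0,0,0,0,0,0,0,0,0,0,0]}' 40
python3 - <<'E'
from h import *
pics=[manip.camera(c) for c in("top","side","side","top")]
s=manip.get_obs();print(s["position"])
for n,g in dict(pot_wide=(.643,-.044,.005),pot_middle=(.643,-.044,.041),pot_narrow=(.645,.09,0)).items():
    print(n,fit(n,np.array(g),pics))
    print([np.round(y["at"],4).tolist() for q in pics for y in manip.tip_of(q,n)])
E
```

```text
clock: 24.6
position: [0.6436, 0.0884, 0.1416]
ee_rot: [-0.002, 1.0, -0.0, 0.0]
ft_force: [0.2, -0.6, 0.4]
grip_width: 1.001
grasp_force: 0.0
[0.64362891 0.08756653 0.14148647]
pot_wide (array([ 0.64056404, -0.04174258, -0.00100642]), array([ 0.63682881, -0.03029036]), 1, np.float64(1.6567336160733248e-06), [0.71])
[[0.4305, -0.0965, -0.0002], [0.6386, -0.0467, 0.0032], [0.6469, -0.0392, 0.0061], [0.6442, -0.0436, 0.0045], [0.6384, -0.0474, 0.0008]]
pot_middle (array([ 0.64420729, -0.04507175,  0.03999514]), array([ 0.64391198, -0.04469057]), 4, np.float64(0.37732190806190147), [0.93, 0.9, 0.86, 0.92])
[[0.6099, 0.2635, 0.0027], [0.636, -0.0426, 0.0411], [0.6428, -0.0483, 0.044], [0.6439, -0.0477, 0.0405], [0.3369, 0.1875, 0.0], [0.6355, -0.0407, 0.0436]]
pot_narrow (array([ 0.64551681,  0.08811859, -0.00191695]), array([0.64430209, 0.09124061]), 2, np.float64(0.2628559604169425), [0.87, 0.86])
[[0.6469, 0.0866, 0.0011], [0.6456, 0.0884, -0.001]]
```

```bash
python3 -m jog '{"offset":[[0.0015,0.0015,-0.02],[0,0,-0.035],[0,0,-0.035],[0,0,-0.035],[0,0,-0.018],[0,0,-0.012],[0,0,-0.008],[0,0,-0.005],[0,0,0],[0,0,0],[0,0,0],[0,0,0],[0,0,0],[0,0,0],[0,0,0],[0,0,0],[0,0,0],[0,0,0],[0,0,0]],"yaw":[0,0,0,0,0,0,0,0,0,0,0,0,0,0,0,0,0,0,0],"jaw":[0,0,0,0,0,0,0,0,0,0,1,1,1,1,1,1,1,1,1]}' 40
python3 -m jog '{"offset":[[0,0,0.01],[0,0,0.03],[0,0,0.035],[0,0,0.035],[0,0,0.035],[0,0,0.025],[0,0,0.01],[0,0,0],[0,0,0]],"yaw":[0,0,0,0,0,0,0,0,0],"jaw":[1,1,1,1,1,1,1,1,1]}' 40
```

```text
clock: 27.58
position: [0.6455, 0.0914, -0.0257]
ee_rot: [-0.003, 1.0, 0.0, 0.001]
ft_force: [-2.0, 0.0, 5.5]
grip_width: 0.513
grasp_force: 40.5
clock: 28.33
position: [0.6446, 0.0912, 0.1527]
ee_rot: [-0.003, 1.0, 0.0, -0.0]
ft_force: [1.5, 0.1, -0.6]
grip_width: 0.518
grasp_force: 41.2
```

```bash
python3 -m jog '{"offset":[[0,-0.01,0],[0,-0.02,0],[0,-0.03,0],[0,-0.03,0],[0,-0.02,0],[0,-0.016,0],[0,-0.0098,0],[0,0,0],[0,0,0],[0,0,-0.02],[0,0,-0.025],[0,0,-0.02],[0,0,0],[0,0,0],[0,0,0]],"yaw":[0,0,0,0,0,0,0,0,0,0,0,0,0,0,0],"jaw":[1,1,1,1,1,1,1,1,1,1,1,1,1,1,1]}' 40
python3 - <<'E'
from h import *
pics=[manip.camera(c) for c in("side","side","top")]
s=manip.get_obs();x=s["position"];print(x)
print(fit("pot_narrow",np.array([x[0],x[1],x[2]+.027]),pics))
print([np.round(y["at"],4).tolist() for q in pics for y in manip.tip_of(q,"pot_narrow")])
E
```

```text
clock: 29.58
position: [0.6457, -0.0436, 0.0895]
ee_rot: [-0.003, 1.0, 0.0, 0.001]
ft_force: [1.0, 1.0, -0.1]
grip_width: 0.516
grasp_force: 41.2
[ 0.64591118 -0.04435328  0.08994249]
None
[[0.6488, -0.0445, 0.1168]]
```

```bash
python3 -m jog '{"offset":[[-0.0015,-0.0005,-0.015],[0,0,-0.012],[0,0,-0.004],[0,0,-0.004],[0,0,-0.003],[0,0,-0.002],[0,0,-0.001],[0,0,0],[0,0,0],[0,0,0]],"yaw":[0,0,0,0,0,0,0,0,0,0],"jaw":[1,1,1,1,1,1,1,1,1,1]}' 40
python3 -m jog '{"offset":[[0,0,-0.001],[0,0,-0.001],[0,0,0],[0,0,0]],"yaw":[0,0,0,0],"jaw":[1,1,1,1]}' 40
```

```text
clock: 30.87
position: [0.6437, -0.0451, 0.0477]
ee_rot: [-0.003, 1.0, 0.0, 0.0]
ft_force: [0.8, 0.2, -1.3]
grip_width: 0.522
grasp_force: 41.2
clock: 31.2
position: [0.6439, -0.045, 0.0461]
ee_rot: [-0.003, 1.0, 0.0, 0.0]
ft_force: [-2.1, -0.4, 5.4]
grip_width: 0.521
grasp_force: 41.7
```

```bash
python3 -m jog '{"offset":[[0,0,0],[0,0,0],[0,0,0],[0,0,0],[0,0,0],[0,0,0],[0,0,0.01],[0,0,0.03],[0,0,0.035],[0,0,0.035],[0,0,0.02],[0,0,0]],"yaw":[0,0,0,0,0,0,0,0,0,0,0,0],"jaw":[0,0,0,0,0,0,0,0,0,0,0,0]}' 40
python3 -m jog '{"offset":[[-0.01,-0.003,0],[-0.02,-0.005,0],[-0.025,-0.006,0],[-0.025,-0.006,0],[-0.025,-0.006,0],[-0.025,-0.006,0],[-0.025,-0.006,0],[-0.025,-0.006,0],[-0.02,-0.005,0],[-0.013,-0.006,-0.02],[0,0,-0.03],[0,0,0],[0,0,0]],"yaw":[0,0,0,0,0,0,0,0,0,0,0,0,0],"jaw":[0,0,0,0,0,0,0,0,0,0,0,0,0]}' 40
python3 - <<'E'
from h import *
pics=[manip.camera(c) for c in("top","side","side","top")]
save(pics[1],"s5.png");save(pics[0],"t5.png")
s=manip.get_obs();print(s["position"])
for n,g in dict(pot_middle=(.644,-.0447,.041),pot_narrow=(.644,-.045,.073),tape_roll=(.431,-.1,0)).items():
    print(n,fit(n,np.array(g),pics))
    print([np.round(y["at"],4).tolist() for q in pics for y in manip.tip_of(q,n)])
a=cv2.imread("pics/t5.png")[80:280,280:480];b=cv2.imread("pics/s5.png")[80:280,220:420]
cv2.imwrite("pics/c5.png",np.hstack([cv2.resize(x,(400,400),interpolation=2) for x in(a,b)]))
E
```

```text
clock: 32.2
position: [0.6461, -0.0455, 0.1819]
ee_rot: [-0.003, 1.0, 0.0, 0.004]
ft_force: [0.7, -0.9, 1.5]
grip_width: 0.998
grasp_force: 0.0
clock: 33.28
position: [0.4296, -0.1, 0.1251]
ee_rot: [-0.003, 1.0, 0.0, -0.001]
ft_force: [0.2, -0.2, 0.4]
grip_width: 0.999
grasp_force: 0.0
[ 0.43158724 -0.1000582   0.12669484]
pot_middle (array([ 0.6978451 , -0.20834425, -0.04306019]), array([ 0.64037658, -0.03360543]), 2, np.float64(0.14254396119810053), [0.75, 0.73])
[[0.637, -0.0427, 0.0422], [0.6418, -0.0465, 0.0444], [0.644, -0.04, 0.0076], [0.6387, -0.044, -0.0023], [0.6397, -0.0448, 0.0437]]
pot_narrow (array([ 0.64369664, -0.04586489,  0.07149683]), array([ 0.64324644, -0.04531309]), 4, np.float64(0.7262492741464825), [0.9, 0.88, 0.76, 0.91])
[[0.6409, -0.043, 0.072], [0.6464, -0.0479, 0.0729], [0.6425, -0.0451, 0.073], [0.64, -0.0433, 0.0727], [0.3368, 0.1915, -0.0042]]
tape_roll (array([ 0.43331627, -0.12748772, -0.01510519]), array([ 0.43086303, -0.09769767]), 2, np.float64(0.18025755338621252), [0.91, 0.93])
[[0.4287, -0.1003, 0.001], [0.3408, -0.1602, -0.0017], [0.5287, -0.1807, -0.0011], [0.342, -0.1691, -0.0057], [0.4298, -0.0942, 0.0005], [0.4305, -0.0951, 0.003], [0.5281, -0.1817, -0.0003], [0.3443, -0.1681, -0.0041], [0.4298, -0.0993, -0.0016], [0.3407, -0.1626, 0.0011]]
```

View pics/c5.png

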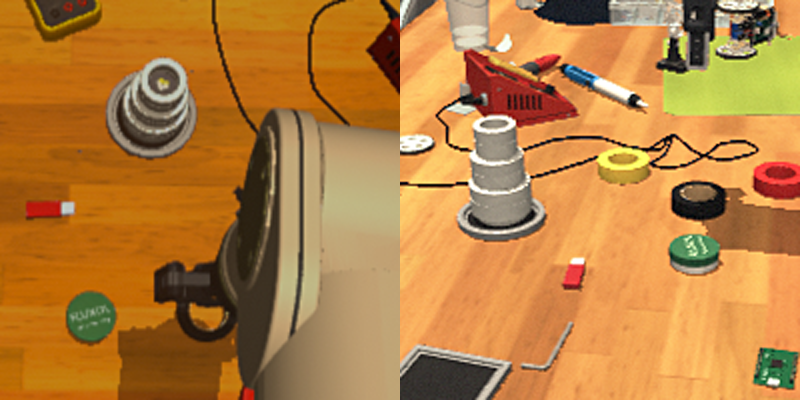

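The pictures show the three pots nested and upright on the round stand, with the narrow pot's fitted z at 0.0715–0.073. Now the tape.

```bash
python3 -m jog '{"offset":[[0,0,-0.02],[0,0,-0.035],[0,0,-0.035],[0,0,-0.033],[0,0,-0.018],[0,0,-0.011],[0,0,-0.007],[0,0,-0.004],[0,0,0],[0,0,0],[0,0,0],[0,0,0],[0,0,0],[0,0,0],[0,0,0],[0,0,0],[0,0,0],[0,0,0]],"yaw":[0,0,0,0,0,0,0,0,0,0,0,0,0,0,0,0,0,0],"jaw":[0,0,0,0,0,0,0,0,0,0,1,1,1,1,1,1,1,1]}' 30
python3 -m jog '{"offset":[[0,0,0.01],[0,0,0.03],[0,0,0.035],[0,0,0.035],[0,0,0.035],[0,0,0.02],[0,0,0.01],[0,0,0],[0,0,0]],"yaw":[0,0,0,0,0,0,0,0,0],"jaw":[1,1,1,1,1,1,1,1,1]}' 30
```

```text
clock: 36.18
position: [0.4311, -0.1001, -0.0367]
ee_rot: [-0.003, 1.0, 0.0, 0.001]
ft_force: [-3.3, 0.6, 9.3]
grip_width: 0.706
grasp_force: 30.8
clock: 36.93
position: [0.4302, -0.1, 0.1369]
ee_rot: [-0.003, 1.0, 0.0, -0.0]
ft_force: [-0.2, 0.2, -0.8]
grip_width: 0.705
grasp_force: 33.5
```

```bash
python3 -m jog '{"offset":[[0.008,0.016,0],[0.014,0.028,0],[0.015,0.03,0],[0.015,0.03,0],[0.015,0.03,0],[0.015,0.03,0],[0.015,0.03,0],[0.015,0.03,0],[0.015,0.03,0],[0.015,0.03,0],[0.015,0.03,0],[0.013,0.027,0],[0.0105,0.0185,0],[0,0,0],[0,0,0],[0,0,0]],"yaw":[0,0,0,0,0,0,0,0,0,0,0,0,0,0,0,0],"jaw":[1,1,1,1,1,1,1,1,1,1,1,1,1,1,1,1]}' 30
python3 - <<'E'
from h import *
pics=[manip.camera(c) for c in("side","top")]
s=manip.get_obs();print(s["position"])
g=s["position"]+[0,0,.037]
print(fit("tape_roll",g,pics));print([np.round(y["at"],4).tolist() for q in pics for y in manip.tip_of(q,"tape_roll")])
E
```

```text
clock: 38.27
position: [0.6102, 0.258, 0.1352]
ee_rot: [-0.002, 1.0, -0.001, -0.001]
ft_force: [0.1, -0.5, -0.4]
grip_width: 0.703
grasp_force: 33.4
[0.61064621 0.25773108 0.13647264]
(array([0.60911136, 0.25854084, 0.17060758]), array([0.60670431, 0.26399531]), 1, np.float64(7.313381047424627e-07), [0.89])
[[0.6065, 0.2611, 0.1729], [0.3385, -0.1691, -0.0009], [0.5278, -0.1801, -0.002], [0.3419, -0.168, -0.0018], [0.5317, -0.1775, -0.0014], [0.606, 0.2578, 0.1708]]
```

Target TCP z is about -0.032, which is -0.168 from here. I'm also adding +1.5 mm in y.

```bash
python3 -m jog '{"offset":[[0.001,0.0015,-0.02],[0,0,-0.035],[0,0,-0.035],[0,0,-0.03],[0,0,-0.02],[0,0,-0.012],[0,0,-0.006],[0,0,-0.004],[0,0,-0.003],[0,0,0],[0,0,0],[0,0,0]],"yaw":[0,0,0,0,0,0,0,0,0,0,0,0],"jaw":[1,1,1,1,1,1,1,1,1,1,1,1]}' 30
python3 -m jog '{"offset":[[0,0,-0.001],[0,0,-0.001],[0,0,-0.0005],[0,0,0],[0,0,0]],"yaw":[0,0,0,0,0],"jaw":[1,1,1,1,1]}' 30
```

```text
clock: 39.57
position: [0.6126, 0.2612, -0.0266]
ee_rot: [-0.003, 1.0, 0.0, 0.001]
ft_force: [-0.5, -0.0, -0.1]
grip_width: 0.705
grasp_force: 33.4
clock: 39.98
position: [0.6119, 0.2609, -0.0302]
ee_rot: [-0.003, 1.0, 0.0, -0.0]
ft_force: [-0.3, -0.1, -0.7]
grip_width: 0.709
grasp_force: 33.4
```

```bash
python3 -m jog '{"offset":[[0,0,-0.001],[0,0,-0.001],[0,0,0],[0,0,0],[0,0,0]],"yaw":[0,0,0,0,0],"jaw":[1,1,1,1,1]}' 30
```

```text
clock: 40.4
position: [0.6121, 0.261, -0.0315]
ee_rot: [-0.003, 1.0, 0.0, 0.0]
ft_force: [-2.0, 0.0, 5.7]
grip_width: 0.707
grasp_force: 34.0
```

```bash
python3 -m jog '{"offset":[[0,0,0],[0,0,0],[0,0,0],[0,0,0],[0,0,0],[0,0,0],[0,0,0.01],[0,0,0.03],[0,0,0.035],[0,0,0.035],[0,0,0.035],[0,0,0.015],[0,0,0]],"yaw":[0,0,0,0,0,0,0,0,0,0,0,0,0],"jaw":[0,0,0,0,0,0,0,0,0,0,0,0,0]}' 30
python3 -m jog '{"offset":[[-0.01,-0.013,0],[-0.018,-0.023,0],[-0.02,-0.026,0],[-0.02,-0.026,0],[-0.02,-0.026,0],[-0.02,-0.026,0],[-0.02,-0.026,0],[-0.02,-0.026,0],[-0.018,-0.023,0],[-0.014,-0.017,0],[-0.008,-0.008,0],[0,0,0],[0,0,0]],"yaw":[0,0,0,0,0,0,0,0,0,0,0,0,0],"jaw":[0,0,0,0,0,0,0,0,0,0,0,0,0]}' 30
python3 - <<'E'
from h import *
pics=[manip.camera(c) for c in("top","side","side","top")]
s=manip.get_obs();print(s["position"])
for n,g in dict(tape_roll=(.611,.26,.005),flux_tin=(.424,.021,0)).items():
    print(n,fit(n,np.array(g),pics))
    print([np.round(y["at"],4).tolist() for q in pics for y in manip.tip_of(q,n)])
E
```

```text
clock: 41.48
position: [0.6144, 0.2619, 0.134]
ee_rot: [-0.003, 1.0, 0.002, 0.004]
ft_force: [0.4, 0.4, -0.2]
grip_width: 1.002
grasp_force: 0.0
clock: 42.57
position: [0.4243, 0.0215, 0.1281]
ee_rot: [-0.003, 1.0, 0.0, 0.0]
ft_force: [0.2, -0.2, 0.2]
grip_width: 1.002
grasp_force: 0.0
[0.42447961 0.02184595 0.12774914]
tape_roll (array([0.61257587, 0.2605681 , 0.00319923]), array([0.6120662 , 0.26119464]), 4, np.float64(0.668949106649336), [0.99, 0.98, 0.96, 1.0])
[[0.5299, -0.1771, -0.0005], [0.3414, -0.1633, 0.0003], [0.6128, 0.2601, 0.0035], [0.6091, 0.2611, 0.0097], [0.341, -0.1687, -0.0036], [0.5269, -0.1822, 0.0002], [0.6118, 0.2663, 0.007], [0.5297, -0.1823, 0.0025], [0.3434, -0.1676, -0.0016], [0.3423, -0.1634, -0.0042], [0.6095, 0.2604, 0.0051], [0.527, -0.1802, -0.0023]]
flux_tin (array([0.4241796 , 0.02295214, 0.00048383]), array([0.42425162, 0.02211853]), 2, np.float64(0.23371485014132531), [0.85, 0.94])
[[0.6084, 0.2603, 0.0041], [0.5361, 0.1848, 0.0003], [0.4234, 0.0236, -0.0026], [0.4233, 0.0202, -0.0001], [0.6383, -0.0441, 0.0412]]
```

```bash
python3 -m jog '{"offset":[[0,-0.0005,-0.02],[0,0,-0.035],[0,0,-0.035],[0,0,-0.033],[0,0,-0.018],[0,0,-0.012],[0,0,-0.007],[0,0,-0.004],[0,0,0],[0,0,0],[0,0,0],[0,0,0],[0,0,0],[0,0,0],[0,0,0],[0,0,0],[0,0,0],[0,0,0],[0,0,0]],"yaw":[0,0,0,0,0,0,0,0,0,0,0,0,0,0,0,0,0,0,0],"jaw":[0,0,0,0,0,0,0,0,0,0,1,1,1,1,1,1,1,1,1]}' 30
python3 -m jog '{"offset":[[0,0,0.01],[0,0,0.03],[0,0,0.035],[0,0,0.035],[0,0,0.035],[0,0,0.02],[0,0,0.01],[0,0,0],[0,0,0]],"yaw":[0,0,0,0,0,0,0,0,0],"jaw":[1,1,1,1,1,1,1,1,1]}' 30
```

```text
clock: 45.15
position: [0.4245, 0.0206, -0.0354]
ee_rot: [-0.003, 1.0, 0.0, 0.0]
ft_force: [-2.6, -0.8, 9.9]
grip_width: 0.594
grasp_force: 29.7
clock: 45.9
position: [0.4236, 0.0204, 0.1383]
ee_rot: [-0.003, 1.0, 0.0, -0.0]
ft_force: [0.2, 0.2, -1.0]
grip_width: 0.589
grasp_force: 31.7
```

```bash
python3 -m jog '{"offset":[[0.01,0.013,0],[0.018,0.023,0],[0.02,0.026,0],[0.02,0.026,0],[0.02,0.026,0],[0.02,0.026,0],[0.02,0.026,0],[0.02,0.026,0],[0.018,0.023,0],[0.014,0.017,0],[0.008,0.0085,0],[0,0,0],[0,0,0],[0,0,-0.02],[0,0,-0.03],[0,0,-0.03],[0,0,-0.02],[0,0,0],[0,0,0]],"yaw":[0,0,0,0,0,0,0,0,0,0,0,0,0,0,0,0,0,0,0],"jaw":[1,1,1,1,1,1,1,1,1,1,1,1,1,1,1,1,1,1,1]}' 30
python3 - <<'E'
from h import *
pics=[manip.camera(c) for c in("top","side")]
s=manip.get_obs();print(s["position"])
for n in("tape_roll","flux_tin"): print([np.round(y["at"],4).tolist() for q in pics for y in manip.tip_of(q,n)])
E
```

```text
clock: 47.48
position: [0.6108, 0.2594, 0.0379]
ee_rot: [-0.002, 1.0, -0.001, -0.001]
ft_force: [0.6, 0.4, -1.1]
grip_width: 0.589
grasp_force: 31.7
[0.61276913 0.26065466 0.04061197]
[[0.3388, -0.1632, -0.0009], [0.5314, -0.1816, -0.0016], [0.613, 0.2613, 0.0038], [0.608, 0.2629, 0.0069], [0.5297, -0.1795, -0.0018], [0.3428, -0.1688, -0.0031], [0.645, -0.0466, 0.0724]]
[[0.6075, 0.2606, 0.0743], [0.6076, 0.2642, 0.0744], [0.6068, 0.2585, -0.0009]]
```

```bash
python3 -m jog '{"offset":[[0,0,-0.015],[0,0,-0.015],[0,0,-0.008],[0,0,-0.005],[0,0,-0.003],[0,0,0],[0,0,0],[0,0,0]],"yaw":[0,0,0,0,0,0,0,0],"jaw":[1,1,1,1,1,1,1,1]}' 30
python3 -m jog '{"offset":[[0,0,-0.001],[0,0,-0.001],[0,0,0],[0,0,0]],"yaw":[0,0,0,0],"jaw":[1,1,1,1]}' 30
```

```text
clock: 48.45
position: [0.6125, 0.2611, -0.0063]
ee_rot: [-0.003, 1.0, 0.0, 0.001]
ft_force: [-0.3, -0.8, -0.9]
grip_width: 0.593
grasp_force: 31.7
clock: 48.78
position: [0.612, 0.2609, -0.0091]
ee_rot: [-0.003, 1.0, 0.0, -0.0]
ft_force: [0.0, -0.5, -0.6]
grip_width: 0.588
grasp_force: 31.7
```

```bash
python3 -m jog '{"offset":[[0,0,-0.001],[0,0,-0.001],[0,0,-0.0005],[0,0,0],[0,0,0]],"yaw":[0,0,0,0,0],"jaw":[1,1,1,1,1]}' 30
```

```text
clock: 49.2
position: [0.6121, 0.261, -0.0112]
ee_rot: [-0.003, 1.0, 0.0, 0.0]
ft_force: [-3.2, -1.6, 5.0]
grip_width: 0.592
grasp_force: 32.2
```

Contact. Releasing, rising and backing off for a look.

```bash
python3 -m jog '{"offset":[[0,0,0],[0,0,0],[0,0,0],[0,0,0],[0,0,0],[0,0,0],[0,0,0.01],[0,0,0.03],[0,0,0.035],[0,0,0.035],[0,0,0.035],[-0.02,-0.02,0],[-0.028,-0.028,0],[-0.028,-0.028,0],[-0.028,-0.028,0],[-0.028,-0.028,0],[-0.02,-0.02,0],[-0.01,-0.01,0],[0,0,0],[0,0,0]],"yaw":[0,0,0,0,0,0,0,0,0,0,0,0,0,0,0,0,0,0,0,0],"jaw":[0,0,0,0,0,0,0,0,0,0,0,0,0,0,0,0,0,0,0,0]}' 30
python3 - <<'E'
from h import *
pics=[manip.camera(c) for c in("top","side")]
for q,n in zip(pics,"ts"): save(q,n+"6.png")
for n,g in dict(flux_tin=(.612,.261,.024),pot_narrow=(.644,-.045,.073)).items():
    print(n,fit(n,np.array(g),pics))
a=cv2.imread("pics/t6.png")[90:290,170:370];b=cv2.imread("pics/s6.png")[120:320,200:400]
cv2.imwrite("pics/c6.png",np.hstack([cv2.resize(x,(400,400),interpolation=2) for x in(a,b)]))
E
```

```text
clock: 50.87
position: [0.4503, 0.0989, 0.1344]
ee_rot: [-0.002, 1.0, 0.001, 0.001]
ft_force: [1.4, 0.8, 0.7]
grip_width: 1.002
grasp_force: 0.0
flux_tin (array([0.6107847 , 0.26178908, 0.02228706]), array([0.60980877, 0.26397611]), 1, np.float64(3.6838713413089863e-07), [0.93])
pot_narrow (array([ 0.64358115, -0.04617326,  0.07178692]), array([ 0.643218 , -0.0457279]), 2, np.float64(0.4856360870531944), [0.82, 0.91])
```

View pics/c6.png

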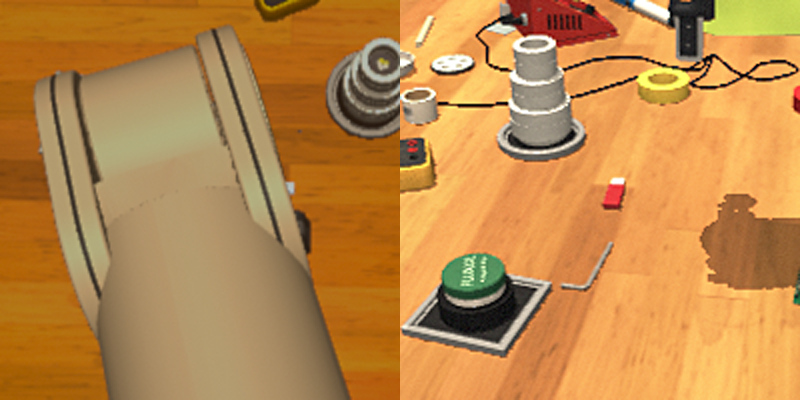

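The side view shows both stacks seated and level, with the tin centred on the tape. The hex key and memory stick look untouched, and the gripper is clear. Handing in.

```bash
python3 -c "
from workcell import manip
print(manip.hand_in())"
```

```text
the job is handed in; nothing more can be done
None
```

The job is handed in (no verdict came back): the last pictures show both stacks seated and upright, the hex key and memory stick in place (the circuit board was mostly out of that view), about 51 s used.

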